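Sight the marker through the mirror

TASK

Lift the steel pot by its arched handle off the grey stand, where it hides the round red-and-white marker, and set it down gently and upright on the table beside the stand, out of the lines of sight. Then turn the sprung mirror by its orange tab until the middle of the black bench camera's view in the mirror falls on the marker, and finish while still holding the mirror steady at that angle. Leave the yellow-capped bottle, timer and tape roll where they are.

Things in the scene. Friction and masses are not known exactly. Their poses are not given: they have to be found in the camera images.
- pot: loose lidded steel pot, 68 mm across (lid rim 71), lid top 61 mm above its underside, arched handle up to 104 mm; 0.2 to 0.42 kg. Origin: centre of its underside, z up. It stands on the stand's plinth at the start, in front of the marker.
- pot_grip (a point): middle of the pot's black handle grip, 98 mm above the pot's underside and on its axis; the grip is a level bar 44 mm long (along the pot's y), 12 mm thick (along the pot's x) and 12 mm high, with 31 mm of free space between it and the lid. The point has the pot's axes.
- stand: fixed grey marker stand: plinth 100 (x) by 90 (y) mm, its top 25 mm above the table, with a white back plate 5 mm thick at its far (+x) edge, 90 mm wide, its top 95 mm above the table. Origin: on the table under the place where the pot stands, 44 mm in front of the plate; x points from there to the plate (the marker's face looks to -x, roughly to the mirror).
- target (a point): centre of the marker on the plate's -x face: flat red-white-red disc of 44 mm diameter, 68 mm above the table. Axes of the stand.
- bench: fixed sighting bench: aluminium base plate 190 x 66 x 12 mm that carries the camera (black 40 mm cube with a lens, top 89 mm above the table) and the mirror. Origin: on the table under the mirror's upright pivot; the camera stands at -x of it (cube centre at x = -130 mm) and looks along +x straight at the pivot. The base reaches from x = -157 to +33 mm.
- camera_lens (a point): front of the camera's lens, 93 mm from the pivot axis at the bench's -x, 68 mm above the table.
- mirror_pivot (a point): point on the mirror's upright turning axis at the height of the line of sight, 68 mm above the table; the silvered face contains this axis. Axes of the bench.
- mirror_tab (a point): middle of the orange tab on top of the mirror, on the turning axis, 126 mm above the table: a flat upright plate 10 mm thick (along its x), 38 mm wide (along its y, in the plane of the mirror) and 36 mm tall; 9 mm under it begins the black mirror frame (62 mm wide, top 101 mm above the table). The point turns with the mirror; the silvered face (56 x 60 mm) looks to its -x.
- mirror (a joint): turning angle of the mirror, rad: 0 (parked against its stop, facing the camera) to 1.4, growing clockwise seen from above, which turns the face from the camera towards the marker. A spring returns it to 0 (torque 0.018 N m at 0, plus 0.06 N m per rad).
- sightline: the camera's line of sight after the mirror, shown by a small brass pointer (reaching 42 mm from the axis, 30 mm above the table, under the mirror) that is geared to the mirror. Origin on the mirror's axis 68 mm above the table; its x axis, along the pointer, points along the reflected line of sight, z up. It turns by twice the mirror's angle, from straight at the camera at mirror angle 0.
- buffer_7: bystander: loose white bottle with yellow cap, 39 mm across, 79 mm tall; origin at its underside.
- timer: bystander: loose white kitchen-style timer with three coloured buttons lying flat, 60 x 62 x 18 mm; origin at its underside.
- tape_roll: bystander: loose roll of beige tape lying flat, 96 mm across, 25 mm tall; origin at its underside.
Mind the look-alikes: they are no part of the job. What is shaped like the pot but pink or turquoise is not meant.

How it is judged:
By the outcome, as a careful person would: the job done as asked, in the order asked, and still so for the second after the job is handed in, while the arm keeps its last pose, push and grip.
It also fails if it takes over 48 s, if anything falls off the work surface, if the arm or the gripper's body presses on something with over 40 N, if the wrist force passes 120 N, or if a joint passes its speed limit or range.

ROBOT

A 6-joint arm with a two-finger parallel gripper is mounted at the origin on a cart in front of the work surface, level with it; the furniture and walls round the work are solid. World frame = base frame: x ahead of the robot, y to its left, z up, the work surface at z = 0. Lengths are in m, angles in rad, forces in N, time in s.
With the tool pointing down it reaches from about 0.375 to 0.9 m from the base axis. Payload 3.1 kg.
Tool frame: the origin (TCP) lies between the finger pads; the fingertips stand 8 mm ahead of it and the grasp point (between the pads) lies 11 mm behind it; z points along the fingers, y is the line along which they close (so a half turn about z gives the same grasp; the last joint's range is limited). The gripper opens to 87 mm and grips with 3 to 60 N. Pads are 19 mm wide; open, the fingers measure 117 mm over their backs; the gripper's body (75 mm by 190 mm) begins 51 mm behind the grasp point.
Start: joints at [-1.464, 0.527, 1.433, -0, 1.181, -0.178], TCP at [0.176, -0.6, 0.231] pointing down, gripper open.
Joint ranges: [-3.08, 3.08], [-0.75, 2.2], [0.22, 2.44], [-1.43, 4.57], [0, 2.65], [-2.85, 2.85]. Speed limits (rad/s): [2.79, 2.79, 3.14, 3.14, 3.14, 3.14].

INTERFACE

Orientations are given as a unit quaternion [x, y, z, w].
In Python, from rig import robot, vision, job gives the robot as it stands.
- The arm moves only by the shell command python3 -m handwheel 'ROWS' [OPENING] [FORCE]. ROWS is JSON, a list of rows, each a list of 4 numbers: the shift along the tool's x, y, z as a fraction of full scale, then the turn about the tool's z as a fraction of full scale. A call has 1 to 20 rows; each row is the pose to reach, as a shift and turn from the pose commanded when the call began, along the tool's axes at that moment, turning the shorter way round; what a row does not reach only later rows make up. Full scale, the value 1, is 300 mm for a shift and 2 pi rad for a turn. A row lasts 1/12 s, in which the tool goes at most 41.7 mm and 7.16 degrees, less where a joint would pass 70% of its speed; a pose out of reach is approached as far as the arm can. A call with a number of a shift or a turn outside -1 to 1 is refused whole. A call with a gripper value outside its range is refused whole. OPENING is the opening in per cent of the stroke, from 0 (shut) to 100 (fully open), set as the call begins (- or left out, the last holds). The fingers move at their own pace and stop on an object; FORCE is the grip in N (left out, the last holds). Time passes only in rows, so rows that repeat a pose let the fingers close. It gives the time, the measured TCP pose, the force, the opening and the grip force at its end, in the units of the state.
- robot.get_obs(): the state, without advancing time (a new reading comes with each control period).
- vision.camera(name): name is "scene" or "top" or "wrist"; returns a dict with "frame" (400x640x3 uint8, red, green, blue), "K" (3x3 intrinsics, pixels), "k1" (the pictures are not rectified: a ray, as slopes to the right and down, at radius r is drawn at 1 + k1 r^2 times it, then the intrinsics apply), "cam_to_world" (4x4, takes a point from camera to world coordinates); the wrist camera has in their place "hand_eye" (4x4, takes a point from camera to tool coordinates, whose origin is the TCP and whose axes are the flange's). Camera axes: x right, y down, z forward; pixel columns grow to the right and rows downward; lengths in m; the calibration is good to about 2 mm. A picture is of the moment at which its call begins: read the wrist's pose just before it. There is no depth.
- job.hand_in(): hands the job in; it is judged then, once.
Trained networks look in the newest picture that a camera, given by its name, has taken for a name from the list of things; names that differ only in an ending like _2 or _b are one class to them, and where a whole thing is asked for, a point or a joint stands for the part that bears it (a point fixed in the world has none). Each returns a list of dicts, best first, with "conf" (0 to 1); they miss things now and then, are a little off and sometimes report something else, mostly with a low value. They report only what shows in the picture. A call takes as long as a camera call. They do not tell look-alikes from the thing itself.
- vision.look_for(camera, label): "point" ([row, column] in pixels, amid what is visible of it).
- vision.outline_of(camera, label): "mask" (400x640 bool, what is visible of it) and "point" ([row, column] in pixels, amid what is visible of it).
The state is a dict: "time": time; "q": joint angles; "joint_velocities": joint speeds; "joint_torque": joint torques, N m; "position": TCP position; "tool_rot": TCP orientation; "ft_force": force on the tool from outside, world axes, zero at the start; "moment": the same for the moment, N m; "grip_width": finger opening in m; "grip_force": force on a finger pad.
Only numpy, scipy, OpenCV 4.12 (cv2) and the standard library are available. Lean on these libraries where they do the work, as an engineer would, in place of code of your own. Each camera call takes 0.05 s, during which the arm holds its last target. There are 200 camera calls.

## Working session

There is one attempt and no reset: what is moved stays moved. The work goes in short steps, Python scripts to look and compute and a shell command to move; the robot and the scene stay as the last step left them, time stands still between calls to the robot, and variables do not carry over. Pictures are saved under pics/ and viewed, at most 10 in all, crops included, and the job is handed in when it is done.

```bash
mkdir -p pics; cat > h.py <<'E'
import numpy as np, cv2
from rig import robot, vision, job
from scipy.spatial.transform import Rotation as R
def cam(n):
    o=robot.get_obs(); c=vision.camera(n)
    if 'hand_eye' in c:
        T=np.eye(4);T[:3,:3]=R.from_quat(o['tool_rot']).as_matrix();T[:3,3]=o['position']
        c['cam_to_world']=T@np.array(c['hand_eye'])
    c={k:(np.array(v) if not np.isscalar(v) else v) for k,v in c.items()}
    return c
def ray(c,rc):
    K=c['K'];x=(rc[1]-K[0,2])/K[0,0];y=(rc[0]-K[1,2])/K[1,1]
    u,v=x,y
    for _ in range(20):
        s=1+c['k1']*(u*u+v*v);u,v=x/s,y/s
    T=c['cam_to_world'];return T[:3,3],T[:3,:3]@np.array([u,v,1])
def onz(c,rc,z):
    p,d=ray(c,rc);return p+d*(z-p[2])/d[2]
def proj(c,P):
    q=np.linalg.inv(c['cam_to_world'])@np.append(P,1);u,v=q[:2]/q[2]
    s=1+c['k1']*(u*u+v*v);K=c['K'];return np.array([K[1,1]*v*s+K[1,2],K[0,0]*u*s+K[0,2]])
def save(c,n): cv2.imwrite('pics/'+n+'.png',c['frame'][:,:,::-1])
E
python3 - <<'E'
from h import *
a=cam('top');b=cam('scene')
for n in('scene','top'):
  c=a if n=='top' else b
  print(n,c['cam_to_world'][:3,3])
  for l in['pot','pot_grip','stand','target','bench','camera_lens','mirror_tab','mirror','sightline','buffer_7','timer','tape_roll']:
    try:print(l,[(np.round(d['point']).tolist(),round(d['conf'],2),np.round(onz(c,d['point'],{'mirror_tab':.126,'pot_grip':.12,'pot':.06}.get(l,.03)),3)[:2].tolist()) for d in vision.look_for(n,l)])
    except Exception as e:print(l,e)
  cv2.imwrite(f'pics/{n}0.png',c['frame'][:,:,::-1])
E
```

```text
scene [-0.00634247  0.49975306  0.99414377]
pot [([310.0, 251.0], 0.96, [0.435, 0.34]), ([259.0, 280.0], 0.95, [0.501, 0.193]), ([229.0, 259.0], 0.68, [0.621, 0.171])]
pot_grip [([259.0, 278.0], 0.78, [0.47, 0.215]), ([227.0, 258.0], 0.61, [0.59, 0.19]), ([308.0, 254.0], 0.56, [0.406, 0.343])]
stand [([274.0, 290.0], 0.67, [0.458, 0.193])]
target [([272.0, 284.0], 0.61, [0.474, 0.201])]
bench [([189.0, 380.0], 0.88, [0.496, -0.229])]
camera_lens [([186.0, 384.0], 0.63, [0.497, -0.245])]
mirror_tab [([169.0, 365.0], 0.63, [0.535, -0.185])]
mirror [([170.0, 367.0], 0.75, [0.586, -0.261])]
sightline []
buffer_7 [([307.0, 207.0], 0.87, [0.536, 0.415])]
timer [([241.0, 348.0], 0.9, [0.425, -0.002]), ([277.0, 283.0], 0.29, [0.466, 0.212])]
tape_roll [([164.0, 415.0], 0.43, [0.489, -0.401])]
top [0.31194655 0.01905871 1.46594783]
pot [([226.0, 238.0], 0.74, [0.445, 0.329]), ([164.0, 293.0], 0.7, [0.649, 0.159]), ([210.0, 281.0], 0.62, [0.497, 0.194])]
pot_grip [([228.0, 235.0], 0.8, [0.432, 0.324]), ([166.0, 291.0], 0.7, [0.627, 0.16]), ([210.0, 282.0], 0.55, [0.489, 0.183])]
stand [([220.0, 282.0], 0.69, [0.468, 0.192]), ([212.0, 413.0], 0.54, [0.503, -0.232]), ([220.0, 471.0], 0.18, [0.48, -0.426])]
target [([217.0, 287.0], 0.86, [0.478, 0.175])]
bench [([214.0, 416.0], 0.63, [0.498, -0.241])]
camera_lens [([217.0, 414.0], 0.76, [0.486, -0.238])]
mirror_tab [([187.0, 408.0], 0.66, [0.566, -0.201])]
mirror []
sightline []
buffer_7 [([197.0, 214.0], 0.54, [0.541, 0.419])]
timer [([235.0, 346.0], 0.9, [0.424, -0.015]), ([210.0, 280.0], 0.45, [0.5, 0.2])]
tape_roll [([219.0, 473.0], 0.93, [0.484, -0.433]), ([194.0, 410.0], 0.34, [0.563, -0.223])]
```

View pics/top0.png

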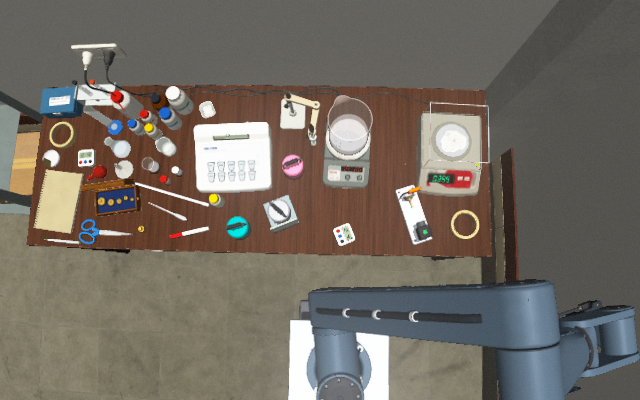

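View pics/scene0.png

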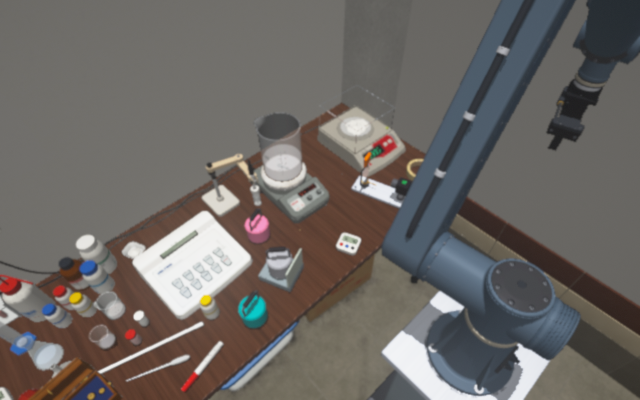

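Pot candidates in the top picture are steel on the grey stand (210,281), pink (164,293) and turquoise (226,238). I choose the steel one. The bench is at about (214,414) with its orange tab at about (187,410). Next is a close crop to check the choice and the angles.

```bash
python3 - <<'E'
from h import *
c=cam('top');f=c['frame'][:,:,::-1]
a=cv2.resize(f[185:245,250:320],None,fx=5.6,fy=5.6,interpolation=cv2.INTER_CUBIC)
b=cv2.resize(f[175:255,385:455],None,fx=5.6,fy=5.6,interpolation=cv2.INTER_CUBIC)
h=max(a.shape[0],b.shape[0]);a=cv2.copyMakeBorder(a,0,h-a.shape[0],0,0,0)
cv2.imwrite('pics/crop1.png',np.hstack([a,b]))
print(c['cam_to_world'].round(3).tolist(),c['K'].tolist(),c['k1'])
E
```

```text
[[0.018, -0.987, 0.158, 0.312], [-1.0, -0.018, 0.005, 0.019], [-0.002, -0.158, -0.987, 1.466], [0.0, 0.0, 0.0, 1.0]] [[445.57474772065507, 0.0, 333.53313458952067], [0.0, 445.57474772065507, 198.9917482190251], [0.0, 0.0, 1.0]] -0.1213191862036444
```

View pics/crop1.png

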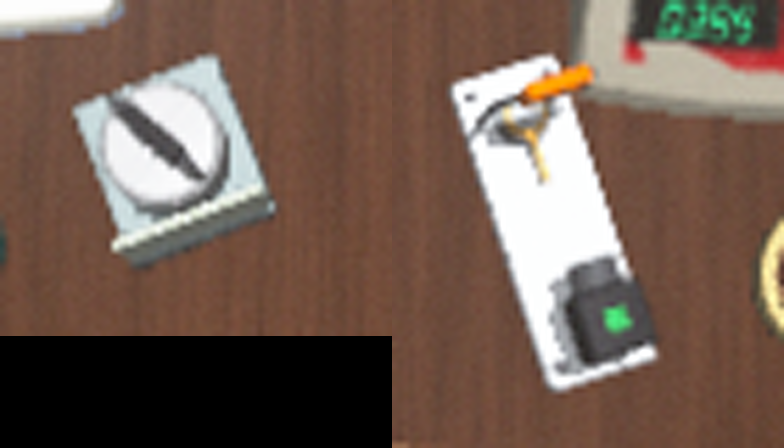

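The crop shows the lidded steel pot on the grey stand, with its black handle running from upper left to lower right at about (150,140) and the plate on the stand's near edge. On the right, the bench camera is at the bottom (605,320) and the mirror with its orange tab is at the top (525,100). I'll get the tool axes, then set out.

```bash
python3 - <<'E'
from h import *
o=robot.get_obs();c=vision.camera('wrist')
print(o['time'],o['position'],R.from_quat(o['tool_rot']).as_matrix().round(3).tolist(),np.array(c['hand_eye']).round(3).tolist(),c['K'])
M=R.from_quat(o['tool_rot']).as_matrix()
for p in([.40,-.30,.33],[.43,.05,.38]):print((M.T@(np.array(p)-o['position'])/.3).round(3))
c=cam('scene');f=c['frame'][:,:,::-1]
a=cv2.resize(f[235:300,245:315],None,fx=5.6,fy=5.6,interpolation=cv2.INTER_CUBIC)
b=cv2.resize(f[135:200,345:415],None,fx=5.6,fy=5.6,interpolation=cv2.INTER_CUBIC)
cv2.imwrite('pics/crop2.png',np.hstack([a,b]))
E
```

```text
1.35 [ 0.17621712 -0.59961595  0.23056709] [[0.959, 0.282, -0.0], [0.282, -0.959, -0.0], [-0.0, 0.0, -1.0]] [[0.001, -0.965, -0.263, 0.072], [1.0, 0.001, -0.0, -0.0], [0.0, -0.263, 0.965, -0.154], [0.0, 0.0, 0.0, 1.0]] [[336.61824045   0.         329.90724178]
 [  0.         336.61824045 200.16670765]
 [  0.           0.           1.        ]]
[ 0.997 -0.748 -0.331]
[ 1.422 -1.839 -0.498]
```

View pics/crop2.png

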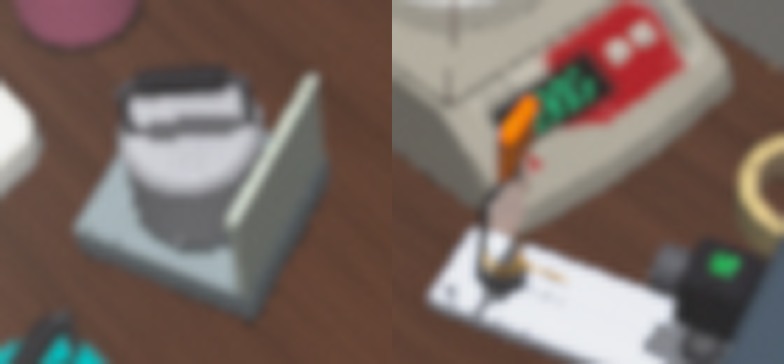

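The scene crop confirms the steel pot with its black handle on the stand, and the plate stands on its robot side. The mirror tab is orange, and the camera is at right. Moving now.

```bash
python3 -m handwheel '[[0.99,-0.75,-0.33,0],[0.99,-0.75,-0.33,0],[0.99,-0.75,-0.33,0],[0.99,-0.75,-0.33,0],[0.99,-0.75,-0.33,0],[0.99,-0.75,-0.33,0],[0.99,-0.75,-0.33,0],[0.99,-0.75,-0.33,0],[0.99,-0.75,-0.33,0],[0.99,-0.75,-0.33,0],[0.99,-0.75,-0.33,0],[0.99,-0.75,-0.33,0]]' 100 20
python3 - <<'E'
from h import *
c=cam('wrist');save(c,'w1')
o=robot.get_obs();M=R.from_quat(o['tool_rot']).as_matrix();print(o['position'])
for l,z in[('bench',.01),('camera_lens',.068),('mirror_tab',.126),('timer',.01),('tape_roll',.01),('sightline',.03)]:
  print(l,[(np.round(d['point']).tolist(),round(d['conf'],2),onz(c,d['point'],z).round(3)[:2]) for d in vision.look_for('wrist',l)])
for p in([.48,.10,.33],):print((M.T@(np.array(p)-o['position'])/.3).round(3))
E
```

```text
time: 2.45
position: [0.3978, -0.3001, 0.3297]
tool_rot: [0.99, 0.143, -0.0, 0.001]
ft_force: [-0.6, -1.2, -0.1]
grip_width: 0.087
grip_force: 0.0
[ 0.39723858 -0.30073403  0.3292754 ]
bench [([69.0, 304.0], 0.97, array([ 0.506, -0.232]))]
camera_lens [([70.0, 307.0], 0.77, array([ 0.502, -0.242]))]
mirror_tab [([9.0, 301.0], 0.64, array([ 0.549, -0.226]))]
timer [([78.0, 131.0], 0.93, array([ 0.432, -0.009]))]
tape_roll [([146.0, 437.0], 0.58, array([ 0.462, -0.439]))]
sightline [([30.0, 307.0], 0.55, array([ 0.55 , -0.225]))]
[ 0.641 -1.204 -0.003]
```

View pics/w1.png

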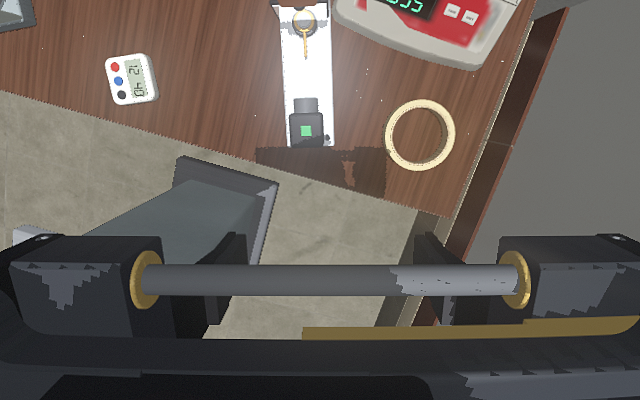

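The wrist picture shows the bench at top centre: camera (130,305), pointer (35,305), base edges at columns about 282 and 330. The timer is at (78,131), the tape roll at (135,420), and a corner of the stand shows at top left. Going on to the stand.

```bash
python3 -m handwheel '[[0.35,-0.95,-0.1,0],[0.35,-0.95,-0.1,0],[0.35,-0.95,-0.1,0],[0.35,-0.95,-0.1,0],[0.35,-0.95,-0.1,0],[0.35,-0.95,-0.1,0],[0.35,-0.95,-0.1,0],[0.35,-0.95,-0.1,0],[0.35,-0.95,-0.1,0]]' >/dev/null; python3 -m handwheel '[[0.0,-0.55,0,0],[0.0,-0.55,0,0],[0.0,-0.55,0,0],[0.0,-0.55,0,0],[0,-0.55,0,0],[0,-0.55,0,0]]'
python3 - <<'E'
from h import *
c=cam('wrist');save(c,'w2')
o=robot.get_obs();M=R.from_quat(o['tool_rot']).as_matrix();print(o['position'])
for l,z in[('pot',.06),('pot_grip',.123),('stand',.025),('target',.068),('timer',.01),('buffer_7',.05)]:
  print(l,[(np.round(d['point']).tolist(),round(d['conf'],2),onz(c,d['point'],z).round(3)[:2]) for d in vision.look_for('wrist',l)])
E
```

```text
time: 4.05
position: [0.3713, 0.1619, 0.3594]
tool_rot: [0.99, 0.144, -0.0, 0.0]
ft_force: [-0.0, -0.1, -0.3]
grip_width: 0.0871
grip_force: 0.0
[0.37192568 0.1607956  0.35936778]
pot [([74.0, 219.0], 0.82, array([0.442, 0.331])), ([58.0, 331.0], 0.67, array([0.501, 0.199]))]
pot_grip [([70.0, 220.0], 0.8, array([0.446, 0.311])), ([62.0, 328.0], 0.56, array([0.487, 0.199]))]
stand [([88.0, 330.0], 0.7, array([0.467, 0.19 ]))]
target [([91.0, 327.0], 0.77, array([0.46 , 0.192])), ([5.0, 187.0], 0.32, array([0.51 , 0.384]))]
timer [([153.0, 452.0], 0.57, array([ 0.432, -0.011])), ([89.0, 330.0], 0.56, array([0.466, 0.19 ]))]
buffer_7 [([5.0, 188.0], 0.9, array([0.512, 0.391]))]
```

View pics/w2.png

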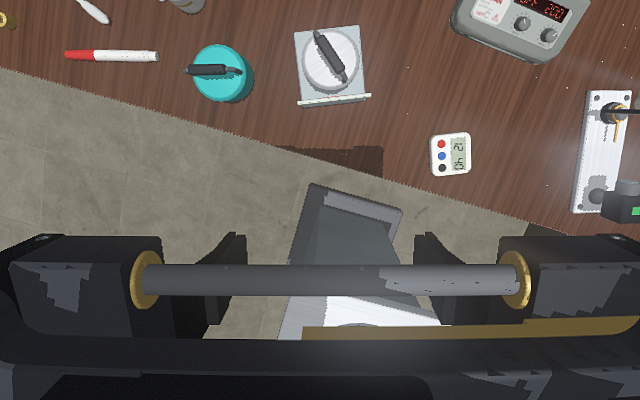

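The wrist picture shows the steel pot on its stand. The handle bar runs from about (35,317) to (78,344), the plate's top edge from (101,299) to (96,370), and plinth corners are at (32,294) and (25,358). The turquoise pot is at (72,222). Next I compute the positions.

```bash
cat >> h.py <<'E'
def ang(a,b):
    d=np.array(b)-np.array(a);return np.arctan2(d[1],d[0])
E
python3 - <<'E'
from h import *
c=cam('wrist');o=robot.get_obs();M=R.from_quat(o['tool_rot']).as_matrix()
f=c['frame']
A=onz(c,(101,299),.095);B=onz(c,(96,370),.095)
C=onz(c,(32,294),.025);D=onz(c,(25,358),.025)
print('plate',A,B,'len',np.linalg.norm(A-B),'ang',ang(B,A));print('front',C,D,np.linalg.norm(C-D),ang(D,C))
# dark handle: pixels dark inside pot
sub=f[25:95,300:362].astype(int);m=(sub.max(2)<75).astype(np.uint8)
n,lab,st,cen=cv2.connectedComponentsWithStats(m);k=1+st[1:,4].argmax()
pts=np.argwhere(lab==k)+[25,300];(cx,cy),(w,h),a=cv2.minAreaRect(pts[:,::-1].astype(np.float32))
bx=cv2.boxPoints(((cx,cy),(w,h),a));print(st[k],(cx,cy),w,h,bx.tolist())
W=np.array([onz(c,(p[1],p[0]),.129) for p in bx])
print(W, 'centre',W.mean(0))
g=[np.linalg.norm(W[i]-W[i-1]) for i in range(4)];print(g)
b=cv2.resize(f[10:115,275:390,::-1],None,fx=5,fy=5,interpolation=cv2.INTER_CUBIC)
cv2.imwrite('pics/crop3.png',b)
E
```

```text
plate [0.43978294 0.21834479 0.095     ] [0.4691371  0.13841988 0.095     ] len 0.08514492580789405 ang 1.9227744348530051
front [0.52427471 0.25452039 0.025     ] [0.55655962 0.17478543 0.025     ] 0.08602313528422409 1.9555220393506283
[11 11  3  6  8] (312.2353210449219, 38.441184997558594) 5.3357834815979 1.212678074836731 [[311.0000305175781, 36.0000114440918], [312.1764831542969, 35.70589065551758], [313.4706115722656, 40.88235855102539], [312.2941589355469, 41.17647933959961]]
[[0.50782686 0.22039553 0.129     ]
 [0.50845199 0.21927911 0.129     ]
 [0.50388882 0.21657998 0.129     ]
 [0.50326092 0.2176993  0.129     ]] centre [0.50585715 0.21848848 0.129     ]
[np.float64(0.005302590291266333), np.float64(0.001279527175697493), np.float64(0.00530167330887339), np.float64(0.0012834099297603229)]
```

View pics/crop3.png

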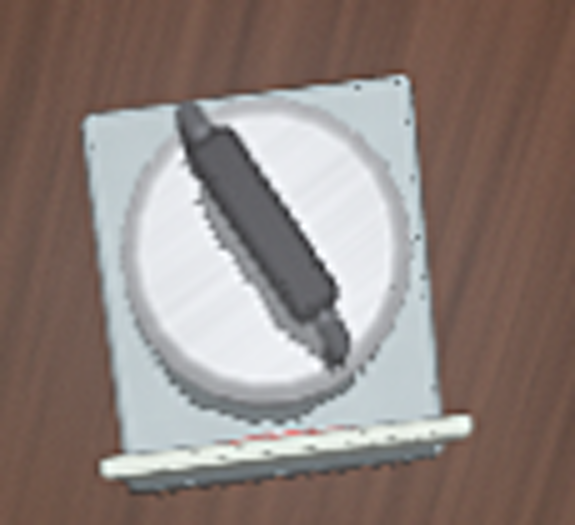

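The crop shows the bar centre at crop (265,218) with ends (222,135) and (318,308). The red marker just shows behind the plate's top at (280,433), on the far side. The plate ends are (102,467) and (472,427).

```bash
python3 - <<'E'
from h import *
c=cam('wrist');o=robot.get_obs();M=R.from_quat(o['tool_rot']).as_matrix()
q=lambda x,y,z:onz(c,(10+y/5-.4,275+x/5-.4),z)
A,B=q(102,467,.095),q(472,427,.095);C,D=q(85,118,.025),q(408,75,.025)
print(A,B,np.linalg.norm(A-B),ang(B,A),C,D,np.linalg.norm(C-D),ang(D,C))
th=(ang(B,A)+ang(D,C))/2-np.pi/2+np.pi # stand x yaw
mid=(A+B)/2; x=np.array([np.cos(th),np.sin(th),0]);tg=mid-x*.0025;tg[2]=.068
so=tg-x*.044
print('th',th,'target',tg,'origin via plate',so,'via front',(C+D)/2+x*.051)
E1,E2=q(222,135,.123+.006),q(318,308,.129);g=(E1+E2)/2
print('grip',g,np.linalg.norm(E1-E2),'barang',ang(E2,E1))
lid=q(265,240,.086);print('lid centre',lid)
tx=ang([0,0],M[:2,0]);b=ang(E2,E1)
for k in(0,np.pi,-np.pi):
  d=b+k-tx;print('yaw world turn',d,'tool frac (z down => -)',-d/2/np.pi,'q6',o['q'][5])
t=np.array([g[0],g[1],.123]);
for z in(.20,.123-.011):
  print((M.T@(np.array([g[0],g[1],z])-o['position'])/.3).round(3))
E
```

```text
[0.43607798 0.22263086 0.095     ] [0.46980285 0.14019926 0.095     ] 0.08906366798402095 1.9591447288736874 [0.5218014  0.25754617 0.025     ] [0.55625309 0.17756131 0.025     ] 0.08708901966305989 1.9775083102445468
th 3.5391228463540134 target [0.45524546 0.18238291 0.068     ] origin via plate [0.49581434 0.19941718 0.068     ] via front [0.49200423 0.19780948 0.025     ]
grip [0.49560843 0.19768958 0.129     ] 0.04045885024614381 barang 0.8149184676704709
lid centre [0.49747095 0.19976819 0.086     ]
yaw world turn 0.5313466171251771 tool frac (z down => -) -0.08456644061062865 q6 1.416864993966211
yaw world turn 3.67293927071497 tool frac (z down => -) -0.5845664406106286 q6 1.416864993966211
yaw world turn -2.6102460364646163 tool frac (z down => -) 0.4154335593893714 q6 1.416864993966211
[ 0.43  -0.004  0.532]
[ 0.43  -0.004  0.825]
```

The grip is at (0.4955, 0.198) and the bar yaw is 0.815. Hovering over it and descending.

```bash
python3 -m handwheel '[[0.43,-0.004,0.45,-0.085],[0.43,-0.004,0.45,-0.085],[0.43,-0.004,0.45,-0.085],[0.43,-0.004,0.45,-0.085],[0.43,-0.004,0.45,-0.085],[0.43,-0.004,0.45,-0.085],[0.43,-0.004,0.6,-0.085],[0.43,-0.004,0.7,-0.085],[0.43,-0.004,0.78,-0.085],[0.43,-0.004,0.825,-0.085],[0.43,-0.004,0.825,-0.085],[0.43,-0.004,0.825,-0.085]]'
python3 - <<'E'
from h import *
c=cam('wrist');save(c,'w3')
E
python3 -m handwheel '[[0,0,0,0],[0,0,0,0],[0,0,0,0],[0,0,0,0],[0,0,0,0],[0,0,0,0],[0,0,0,0],[0,0,0,0]]' 0 30
```

```text
time: 5.5
position: [0.4948, 0.1985, 0.1125]
tool_rot: [0.917, 0.398, -0.0, -0.0]
ft_force: [0.1, 0.3, 0.6]
grip_width: 0.0871
grip_force: 0.0
time: 6.22
position: [0.495, 0.1989, 0.112]
tool_rot: [0.917, 0.399, -0.0, -0.0]
ft_force: [-0.2, -0.4, 0.4]
grip_width: 0.0419
grip_force: 0.0
```

View pics/w3.png

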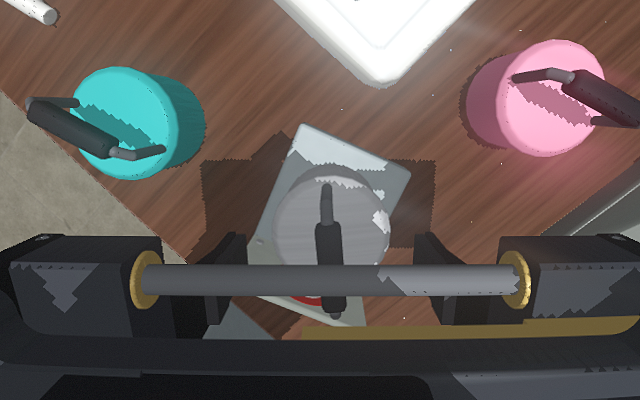

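The bar sits centred between the fingers at (265,330), with the turquoise and pink pots either side at (125,120) and (100,550). The white box corner is at (87,380). Part of the red marker is visible at (300,305), so it is on the far face. Closing, then measuring the free spot.

```bash
python3 -m handwheel '[[0,0,0,0],[0,0,0,0],[0,0,0,0],[0,0,0,0],[0,0,0,0],[0,0,0,0],[0,0,0,0]]'
python3 - <<'E'
from h import *
c=cam('wrist');o=robot.get_obs();M=R.from_quat(o['tool_rot']).as_matrix()
for n,rc,z in[('boxcorner',(87,380),.02),('box left edge',(0,285),.02),('box right',(0,475),.02),('turq lid c',(122,122),.061),('turq right base',(120,205),.01),('pink lid c',(97,550),.061),('pinkleft base',(100,468),.01)]:
  print(n,onz(c,rc,z).round(3))
w1=cam('top')
for n,rc,z in[('pivot tab',(187,408),.126),('edge L',(250,330),0),('box lower',(191,270),.03)]:print(n,onz(w1,rc,z).round(3))
for l in['bench','camera_lens','mirror_tab','buffer_7']:print(l,[d['point'] for d in vision.look_for('top',l)][:1])
E
```

```text
time: 6.8
position: [0.4949, 0.1989, 0.112]
tool_rot: [0.917, 0.399, -0.0, -0.0]
ft_force: [-0.7, -0.7, -0.5]
grip_width: 0.0113
grip_force: 29.8
boxcorner [0.58  0.239 0.02 ]
box left edge [0.57  0.323 0.02 ]
box right [0.664 0.238 0.02 ]
turq lid c [0.447 0.333 0.061]
turq right base [0.471 0.31  0.01 ]
pink lid c [0.646 0.168 0.061]
pinkleft base [0.623 0.187 0.01 ]
pivot tab [ 0.567 -0.202  0.126]
edge L [0.377 0.035 0.   ]
box lower [0.564 0.236 0.03 ]
bench [[212.8, 416.4]]
camera_lens [[216.0, 413.6]]
mirror_tab [[190.1, 411.0]]
buffer_7 [[234.4, 343.5]]
```

The pot is held with 30 N at 11.3 mm. I'll put it at about (0.565, 0.10), the free table right of the stand and roughly 45 mm clear of the sightline. Lift, carry, then lower slowly.

```bash
python3 -m handwheel '[[0,0,-0.03,0],[0,0,-0.08,0],[0,0,-0.15,0],[0,0,-0.23,0],[-0.02,0.08,-0.23,0],[-0.04,0.18,-0.23,0],[-0.06,0.28,-0.23,0],[-0.08,0.36,-0.23,0],[-0.082,0.396,-0.23,0],[-0.082,0.396,-0.2,0],[-0.082,0.396,-0.12,0],[-0.082,0.396,-0.04,0],[-0.082,0.396,0.02,0],[-0.082,0.396,0.05,0],[-0.082,0.396,0.06,0],[-0.082,0.396,0.066,0],[-0.082,0.396,0.07,0]]'
python3 - <<'E'
from h import *
c=cam('top');f=c['frame'][:,:,::-1]
cv2.imwrite('pics/crop4.png',cv2.resize(f[150:250,250:450],None,fx=4,fy=4,interpolation=cv2.INTER_CUBIC))
E
```

```text
time: 8.52
position: [0.5655, 0.1004, 0.0915]
tool_rot: [0.917, 0.399, 0.001, 0.0]
ft_force: [1.1, -0.3, -3.8]
grip_width: 0.0116
grip_force: 29.9
```

View pics/crop4.png

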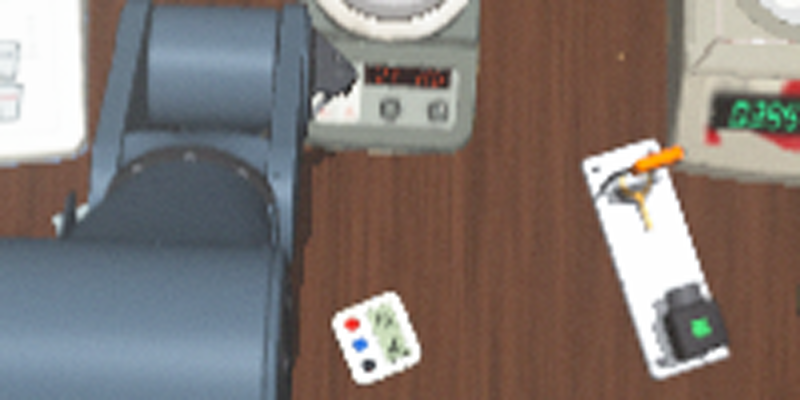

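The arm covers the pot here; the bench, timer and scale are undisturbed. Lowering the last millimetres slowly.

```bash
python3 -m handwheel '[[0,0,0.003,0],[0,0,0.006,0],[0,0,0.009,0],[0,0,0.012,0],[0,0,0.012,0],[0,0,0.012,0]]'
```

```text
time: 9.07
position: [0.5651, 0.0998, 0.0876]
tool_rot: [0.917, 0.398, 0.0, 0.0]
ft_force: [0.3, 0.0, -3.8]
grip_width: 0.0115
grip_force: 29.9
```

```bash
python3 -m handwheel '[[0,0,0.002,0],[0,0,0.004,0],[0,0,0.006,0],[0,0,0.006,0],[0,0,0.006,0]]'
```

```text
time: 9.48
position: [0.5652, 0.1, 0.0873]
tool_rot: [0.917, 0.399, 0.0, 0.0]
ft_force: [-2.4, 0.8, 7.5]
grip_width: 0.0117
grip_force: 29.9
```

Contact. The pot is down, so I open partly and rise straight up.

```bash
python3 -m handwheel '[[0,0,-0.003,0],[0,0,-0.003,0],[0,0,-0.003,0],[0,0,-0.003,0],[0,0,-0.003,0],[0,0,-0.003,0],[0,0,-0.03,0],[0,0,-0.08,0],[0,0,-0.15,0],[0,0,-0.27,0],[0,0,-0.4,0],[0,0,-0.53,0],[0,0,-0.6,0],[0,0,-0.6,0]]' 50 
python3 - <<'E'
from h import *
o=robot.get_obs();M=R.from_quat(o['tool_rot']).as_matrix();print(o['position'])
for p in([.42,-.14,.30],):print((M.T@(np.array(p)-o['position'])/.3).round(3))
E
```

```text
time: 10.65
position: [0.5686, 0.0999, 0.2724]
tool_rot: [0.917, 0.399, 0.006, 0.003]
ft_force: [0.4, -0.2, 0.1]
grip_width: 0.0434
grip_force: 0.0
[0.56861755 0.09990072 0.27237799]
[-0.922  0.184 -0.098]
```

```bash
python3 -m handwheel '[[-0.65,-0.115,-0.19,0.1],[-0.65,-0.115,-0.19,0.1],[-0.65,-0.115,-0.19,0.1],[-0.65,-0.115,-0.19,0.1],[-0.65,-0.115,-0.19,0.1],[-0.65,-0.115,-0.19,0.1],[-0.65,-0.115,-0.19,0.1],[-0.65,-0.115,-0.19,0.1],[-0.65,-0.115,-0.19,0.1]]'
python3 - <<'E'
from h import *
c=cam('wrist');save(c,'w4');np.save('w4.npy',c['cam_to_world'])
for l,z in[('pot',.06),('pot_grip',.098),('stand',.025),('target',.068),('bench',.01),('camera_lens',.068),('mirror_tab',.126),('sightline',.03)]:
  print(l,[(np.round(d['point']).tolist(),round(d['conf'],2),onz(c,d['point'],z).round(3)[:2]) for d in vision.look_for('wrist',l)])
cv2.imwrite('pics/w4x.png',cv2.resize(c['frame'][20:220,:,::-1],None,fx=1.25,fy=1.25))
E
```

```text
time: 11.4
position: [0.4074, -0.0188, 0.3222]
tool_rot: [0.995, 0.096, -0.0, -0.0]
ft_force: [-0.3, -0.3, 0.1]
grip_width: 0.0432
grip_force: 0.0
pot [([21.0, 257.0], 0.8, array([0.557, 0.095])), ([90.0, 64.0], 0.58, array([0.441, 0.319]))]
pot_grip [([23.0, 256.0], 0.63, array([0.548, 0.087])), ([87.0, 507.0], 0.42, array([ 0.539, -0.189]))]
stand [([63.0, 176.0], 0.87, array([0.497, 0.198]))]
target [([69.0, 177.0], 0.7, array([0.489, 0.178])), ([13.0, 24.0], 0.41, array([0.521, 0.365]))]
bench [([128.0, 503.0], 0.96, array([ 0.5  , -0.243]))]
camera_lens [([126.0, 507.0], 0.61, array([ 0.501, -0.217])), ([87.0, 506.0], 0.43, array([ 0.544, -0.203]))]
mirror_tab [([72.0, 541.0], 0.84, array([ 0.556, -0.205]))]
sightline [([88.0, 506.0], 0.62, array([ 0.548, -0.221]))]
```

View pics/w4.png

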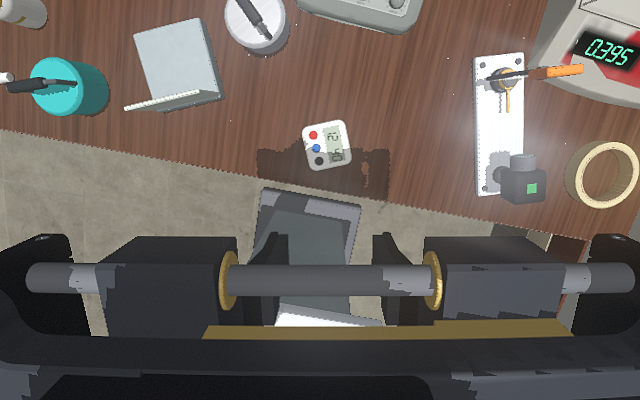

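This shows the pot upright at (22,257), the stand with its plate from (108,125) to (93,205), and the bench base corners at (57,474), (52,523) and (195,475). The tab is at about (70,565). Ten pictures are used, so from here I work numerically. I'll compute the bench pose and triangulate the wire shield on the balance near the mirror.

```bash
python3 - <<'E'
from h import *
w=cam('wrist');t=cam('top');s=cam('scene')
def tri(c1,a,c2,b):
    p,d=ray(c1,a);q,e=ray(c2,b);d/=np.linalg.norm(d);e/=np.linalg.norm(e)
    k=np.linalg.lstsq(np.c_[d,-e],q-p,rcond=None)[0];u,v=p+d*k[0],q+e*k[1];return ((u+v)/2).round(3),np.linalg.norm(u-v).round(3)
for a,b in(((103,430),(107,320)),((105,489),(85,347)),((163,489),(98,395))):print('shield',tri(t,a,s,b))
TL,TR,BL=[onz(w,p,.012) for p in((57,474),(52,523),(195,475))]
th=ang(BL,TL);print('base',TL,TR,BL,np.linalg.norm(TL-TR),np.linalg.norm(TL-BL),'yaw',th,'w',ang(TR,TL)-np.pi/2)
x=np.array([np.cos(th),np.sin(th),0]);piv=(TL+TR)/2-x*.033;print('pivot',piv)
hsv=cv2.cvtColor(w['frame'],cv2.COLOR_RGB2HSV)
m=((hsv[...,0]>5)&(hsv[...,0]<20)&(hsv[...,1]>190)&(hsv[...,2]>150)).astype(np.uint8)
n,l,st,ce=cv2.connectedComponentsWithStats(m)
for i in range(1,n):
  if st[i,4]>30:print(st[i],ce[i],onz(w,ce[i][::-1],.135))
f=w['frame']
print('plate/target', onz(w,(108,125),.095),onz(w,(93,205),.095))
E
```

```text
shield (array([ 0.829, -0.27 ,  0.156]), np.float64(0.002))
shield (array([ 0.846, -0.448,  0.151]), np.float64(0.036))
shield (array([ 0.628, -0.425,  0.218]), np.float64(0.005))
base [ 0.57916533 -0.1764347   0.012     ] [ 0.59905194 -0.23865957  0.012     ] [ 0.40087429 -0.23250916  0.012     ] 0.0653254332594313 0.1869011493807985 yaw 0.30471572065941294 w 0.3093333392479296
pivot [ 0.55762887 -0.21744786  0.012     ]
plate/target [0.43631216 0.22036198 0.095     ] [0.46849669 0.1324514  0.095     ]
```

```bash
python3 - <<'E'
from h import *
# red pixels of w3 onto plate plane
w=cam('wrist')
f=cv2.imread('pics/w3.png')[:,:,::-1]
T=np.eye(4);T[:3,:3]=R.from_quat([.917,.398,0,0]).as_matrix();T[:3,3]=[.4948,.1985,.1125]
c3=dict(w);c3['cam_to_world']=T@np.array(vision.camera('wrist')['hand_eye'])
sub=f.astype(int);m=(sub[...,0]>130)&(sub[...,1]<70)&(sub[...,2]<70);pts=np.argwhere(m);pts=pts[(abs(pts[:,1]-305)<50)&(abs(pts[:,0]-300)<30)]
n=np.array([.922,.387,0]);tg=np.array([.4552,.1824,.068])
for p in pts[::max(1,len(pts)//6)]:
  o,d=ray(c3,p);k=((tg-o)@n)/(d@n);X=o+d*k;print(p,X.round(3),'off',np.linalg.norm(X-tg).round(3))
for nm,(r0,r1,k0,k1) in {'top':(90,200,415,500),'scene':(75,180,305,415)}.items():
  c=cam(nm);g=cv2.cvtColor(c['frame'],cv2.COLOR_RGB2GRAY)[r0:r1,k0:k1]
  g=cv2.resize(g,None,fx=3,fy=3,interpolation=cv2.INTER_CUBIC)
  th=cv2.morphologyEx(g,cv2.MORPH_TOPHAT,np.ones((13,13),np.uint8))
  L=cv2.HoughLinesP((th>18).astype(np.uint8)*255,1,np.pi/180,40,minLineLength=60,maxLineGap=25)
  print(nm,[] if L is None else sorted({tuple((np.array([l[1]/3+r0,l[0]/3+k0,l[3]/3+r0,l[2]/3+k0])).round().astype(int).tolist()) for l in L[:,0]}))
E
```

```text
[297 292] [0.453 0.187 0.088] off 0.021
[299 296] [0.454 0.185 0.089] off 0.021
[301 301] [0.455 0.182 0.089] off 0.021
[303 305] [0.456 0.179 0.089] off 0.022
[304 310] [0.458 0.176 0.088] off 0.021
[305 315] [0.459 0.173 0.087] off 0.022
[305 319] [0.46  0.171 0.086] off 0.021
top [(101, 430, 106, 489), (101, 430, 108, 489), (101, 431, 107, 489), (102, 429, 105, 457), (102, 430, 105, 463), (102, 430, 108, 488), (102, 441, 106, 488), (103, 429, 105, 454), (105, 487, 163, 488), (105, 488, 164, 489), (106, 489, 163, 490), (125, 488, 164, 488), (130, 490, 159, 490), (173, 480, 153, 481), (176, 433, 178, 479), (176, 434, 177, 479), (176, 458, 177, 479), (177, 433, 178, 470), (177, 457, 184, 478), (178, 433, 178, 479), (178, 433, 178, 490), (179, 433, 179, 470), (179, 433, 180, 479), (180, 433, 180, 479), (182, 433, 179, 479), (184, 477, 162, 480), (185, 475, 163, 478), (185, 476, 162, 479), (185, 478, 153, 481), (188, 474, 163, 477)]
scene [(108, 351, 118, 381), (109, 350, 118, 381), (109, 350, 119, 380), (111, 352, 119, 378), (114, 361, 114, 383), (117, 358, 120, 379), (120, 364, 110, 387), (128, 340, 108, 351), (157, 392, 136, 401), (180, 362, 158, 367), (180, 364, 159, 366)]
```

The marker position is confirmed at (0.455, 0.182). Sightline angle gives θ ≈ 0.81. Moving above the tab with the closing line across it.

```bash
python3 -m handwheel '[[0.364,0.745,0.14,-0.268],[0.364,0.745,0.14,-0.268],[0.364,0.745,0.14,-0.268],[0.364,0.745,0.14,-0.268],[0.364,0.745,0.14,-0.268],[0.364,0.745,0.14,-0.268],[0.364,0.745,0.14,-0.268],[0.364,0.745,0.14,-0.268],[0.364,0.745,0.14,-0.268],[0.364,0.745,0.14,-0.268],[0.364,0.745,0.14,-0.268],[0.364,0.745,0.14,-0.268],[0.364,0.745,0.14,-0.268],[0.364,0.745,0.14,-0.268],[0.364,0.745,0.14,-0.268],[0.364,0.745,0.14,-0.268]]' 60
python3 - <<'E'
from h import *
c=cam('wrist');o=robot.get_obs();M=R.from_quat(o['tool_rot']).as_matrix()
print('yaw',ang([0,0],M[:2,0]),'q',o['q'].round(2) if hasattr(o['q'],'round') else o['q'])
for l,z in[('mirror_tab',.135),('camera_lens',.068),('bench',.012)]:
  print(l,[(np.round(d['point']).tolist(),round(d['conf'],2),onz(c,d['point'],z).round(4)[:2]) for d in vision.look_for('wrist',l)])
f=c['frame'].astype(int);m=((f[...,0]>150)&(f[...,0]-f[...,2]>110)&(f[...,1]<f[...,0]*.75)).astype(np.uint8)
n,l,st,ce=cv2.connectedComponentsWithStats(m)
for i in range(1,n):
  if st[i,4]>30:
    pts=np.argwhere(l==i)[:,::-1].astype(np.float32);bx=cv2.boxPoints(cv2.minAreaRect(pts))
    print(st[i],ce[i].round(1),'top z.144',[onz(c,p[::-1],.144)[:2].round(4).tolist() for p in bx],bx.round(1).tolist())
E
```

```text
time: 13.53
position: [0.5566, -0.2179, 0.2805]
tool_rot: [0.592, 0.806, -0.0, -0.0]
ft_force: [-0.7, 0.2, 0.4]
grip_width: 0.0524
grip_force: 0.0
yaw 1.8737542204178863 q [-0.56  0.44  1.44  0.    1.26 -0.86]
mirror_tab [([183.0, 336.0], 0.77, array([ 0.5605, -0.21  ]))]
camera_lens [([171.0, 278.0], 0.58, array([ 0.5005, -0.2294]))]
bench [([172.0, 275.0], 0.87, array([ 0.4916, -0.2438]))]
[309 296  53  31 938] [332.4 310.8] top z.144 [[0.5686, -0.3232], [0.617, -0.308], [0.6281, -0.3404], [0.5782, -0.356]] [[309.0, 296.0], [361.0, 296.0], [361.0, 326.0], [309.0, 326.0]]
```

```bash
python3 - <<'E'
from h import *
c=cam('wrist');o=robot.get_obs();M=R.from_quat(o['tool_rot']).as_matrix()
d=vision.outline_of('wrist','mirror_tab')
for e in d[:2]:
  p=np.argwhere(e['mask']);print(e['conf'],len(p),p.min(0),p.max(0))
  for r in range(p[:,0].min(),p[:,0].max()+1,4):
    k=p[p[:,0]==r][:,1]
    if len(k):print(r,k.min(),k.max(),c['frame'][r,int(k.mean())].tolist())
T=(np.linalg.inv(np.r_[np.c_[M,o['position']],[[0,0,0,1]]])@c['cam_to_world'])
print('pivot proj', [proj(c,[.5576,-.2174,z]).round(1) for z in(.144,.108,.03)])
E
```

```text
0.96 591 [148 326] [212 338]
148 332 335 [43, 39, 40]
152 331 336 [54, 52, 53]
156 331 336 [61, 57, 60]
160 331 336 [87, 88, 92]
164 331 336 [80, 85, 89]
168 328 336 [142, 92, 66]
172 326 336 [143, 97, 74]
176 326 336 [179, 119, 81]
180 326 337 [178, 120, 85]
184 326 338 [179, 121, 88]
188 326 337 [179, 121, 88]
192 326 336 [180, 121, 87]
196 327 336 [180, 120, 81]
200 328 336 [179, 118, 79]
204 328 336 [179, 117, 78]
208 328 336 [179, 118, 77]
212 329 335 [169, 106, 67]
pivot proj [array([192.1, 330.7]), array([183.4, 330.6]), array([169.7, 330.5])]
```

The tab is within about 1 mm of expected. Descending and gripping it.

```bash
python3 -m handwheel '[[0,0.003,0.12,0],[0,0.003,0.24,0],[0,0.003,0.34,0],[0,0.003,0.42,0],[0,0.003,0.49,0],[0,0.003,0.53,0],[0,0.003,0.53,0],[0,0.003,0.53,0]]'; python3 -m handwheel '[[0,0,0,0],[0,0,0,0],[0,0,0,0],[0,0,0,0],[0,0,0,0],[0,0,0,0],[0,0,0,0],[0,0,0,0],[0,0,0,0],[0,0,0,0],[0,0,0,0],[0,0,0,0]]' 0 40
```

```text
time: 14.5
position: [0.5573, -0.2175, 0.1211]
tool_rot: [0.592, 0.806, -0.0, -0.001]
ft_force: [-0.1, 0.1, -1.0]
grip_width: 0.0522
grip_force: 0.0
time: 15.5
position: [0.5583, -0.2174, 0.1219]
tool_rot: [0.592, 0.806, 0.0, 0.001]
ft_force: [3.4, 1.4, 0.3]
grip_width: 0.0096
grip_force: 40.0
```

```bash
python3 -m handwheel '[[0.002,0.003,0,0.012],[0.002,0.003,0,0.024],[0.002,0.003,0,0.036],[0.002,0.003,0,0.048],[0.002,0.003,0,0.06],[0.002,0.003,0,0.072],[0.002,0.003,0,0.084],[0.002,0.003,0,0.096],[0.002,0.003,0,0.108],[0.002,0.003,0,0.12],[0.002,0.003,0,0.129],[0.002,0.003,0,0.129],[0.002,0.003,0,0.129]]'
python3 - <<'E'
from h import *
o=robot.get_obs();M=R.from_quat(o['tool_rot']).as_matrix();print('yaw',ang([0,0],M[:2,0]),o['moment'],o['position'],o['ft_force'])
w=cam('wrist');save(w,'w5')
he=np.array(vision.camera('wrist')['hand_eye'])
def pose(p,q):
  T=np.eye(4);T[:3,:3]=R.from_quat(q).as_matrix();T[:3,3]=p;c=dict(w);c['cam_to_world']=T@he;return c
for nm,c,rows,k0,dirn in(('w1',pose([.3975,-.3004,.3295],[.99,.143,0,.0]),range(15,105,3),300,(-1,1)),('w4',pose([.4074,-.0188,.3222],[.995,.096,0,0]),range(62,190,3),500,(-1,))):
  g=cv2.cvtColor(cv2.imread(f'pics/{nm}.png'),cv2.COLOR_BGR2HSV)
  mask=(g[...,1]<60)&(g[...,2]>120)
  for s in dirn:
    P=[]
    for r in rows:
      k=np.where(mask[r,k0-45:k0+45])[0]
      if len(k)<10:continue
      P.append(onz(c,(r,k0-45+(k.min()-.5 if s<0 else k.max()+.5)),.012)[:2])
    P=np.array(P)
    for _ in range(4):
      v=cv2.fitLine(P.astype(np.float32),cv2.DIST_HUBER,0,.001,.001)[:,0];d=(P-v[2:])@np.array([-v[1],v[0]]);P=P[abs(d)<max(.0015,2*np.median(abs(d)))]
    n=np.array([-v[1],v[0]])*np.sign(v[0]);
    print(nm,s,len(P),'yaw',np.arctan(v[1]/v[0]),'resid',d.std().round(5),'dist of pivot to edge',(np.array([.558,-.2174])-v[2:])@n)
E
```

```text
time: 16.58
position: [0.5595, -0.2175, 0.1219]
tool_rot: [0.861, 0.508, 0.001, 0.002]
ft_force: [6.1, -0.5, -0.7]
grip_width: 0.0099
grip_force: 40.0
yaw 1.065635378353425 [ 0.02323307 -0.80162246  0.0525954 ] [ 0.55953231 -0.21750764  0.1218553 ] [ 6.07393815 -0.50118803 -0.74317867]
w1 -1 15 yaw 0.065946154 resid 0.00069 dist of pivot to edge -0.05113925693504271
w1 1 30 yaw 0.29736844 resid 1e-05 dist of pivot to edge 0.05293871982122024
w4 -1 21 yaw 0.28352836 resid 0.00051 dist of pivot to edge -0.05926739215508628
```

```bash
python3 - <<'E'
from h import *
from scipy.optimize import least_squares
from scipy.ndimage import map_coordinates
w=cam('wrist');he=np.array(vision.camera('wrist')['hand_eye'])
def pose(p,q):
  T=np.eye(4);T[:3,:3]=R.from_quat(q).as_matrix();T[:3,3]=p;c=dict(w);c['cam_to_world']=T@he;return c
S=[('w1',pose([.3975,-.3004,.3295],[.99,.143,0,.0])),('w2',pose([.3716,.1613,.3594],[.99,.144,0,0])),('w4',pose([.4074,-.0188,.3222],[.995,.096,0,0]))]
for nm,c in S:
  g=cv2.GaussianBlur(cv2.cvtColor(cv2.imread(f'pics/{nm}.png'),cv2.COLOR_BGR2GRAY),(0,0),.7).astype(float)
  for side in(1,-1):
    P=[]
    for a in np.linspace(-.145,.025,40):
      th=.305;x=np.array([np.cos(th),np.sin(th)]);y=np.array([-x[1],x[0]])
      offs=np.linspace(-.01,.01,81);pts=[np.append(np.array([.5588,-.2188])+x*a+y*(side*.033+o*side),.012) for o in offs]
      rc=np.array([proj(c,p) for p in pts])
      if rc.min()<2 or rc[:,0].max()>230 or rc[:,1].max()>637:continue
      v=map_coordinates(g,rc.T,order=1);d=-np.gradient(v);i=d[3:-3].argmax()+3
      if d[i]>3:P.append((a,side*(.033+offs[i])))
    P=np.array(P)
    if len(P)<8:print(nm,side,'few',len(P));continue
    v=cv2.fitLine(P.astype(np.float32),cv2.DIST_WELSCH,0.001,.0001,.0001)[:,0];dd=(P-v[2:])@np.array([-v[1],v[0]]);ok=abs(dd)<.0015
    k=np.polyfit(P[ok,0],P[ok,1],1);print(nm,side,ok.sum(),'of',len(P),'yaw',.305+np.arctan(k[0]),'edge at pivot',k[1],(P[ok,1]-np.polyval(k,P[ok,0])).std())
E
```

```text
w1 1 39 of 40 yaw 0.31725944770853076 edge at pivot 0.032211042311661504 0.00048803462133242885
w1 -1 36 of 40 yaw 0.3177173475187154 edge at pivot -0.033382987294016724 0.0003225719128325846
w2 1 39 of 39 yaw 0.32228479459737647 edge at pivot 0.03405686391816674 0.0006224290821197193
w2 -1 28 of 30 yaw 0.3060355792748512 edge at pivot -0.03214187097346207 0.0005746839436251214
w4 1 40 of 40 yaw 0.32261295611743185 edge at pivot 0.03293188665710188 0.000435224584042937
w4 -1 29 of 29 yaw 0.31813563574692577 edge at pivot -0.03258083826144003 0.0004980794376280113
```

Bench yaw is 0.3185, so the tool yaw should be 1.071. I'll make a small correction, relieve the side force, then check the pointer.

```bash
python3 -m handwheel '[[0,0.003,0,-0.0005],[0,0.005,0,-0.0009],[0,0.005,0,-0.0009],[0,0.005,0,-0.0009],[0,0.005,0,-0.0009]]'
python3 - <<'E'
from h import *
from scipy.ndimage import map_coordinates
c=cam('wrist');o=robot.get_obs();M=R.from_quat(o['tool_rot']).as_matrix();print('yaw',ang([0,0],M[:2,0]),o['moment'])
for l in('sightline','mirror_tab','bench'):print(l,[(np.round(d['point']).tolist(),round(d['conf'],2),onz(c,d['point'],.03).round(3)[:2]) for d in vision.look_for('wrist',l)])
pv=np.array([.5588,-.2188])
lab=cv2.cvtColor(c['frame'],cv2.COLOR_RGB2LAB).astype(float)[...,2]
for a in np.arange(1.4,2.3,.05):
  rc=np.array([proj(c,[*(pv+r*np.array([np.cos(a),np.sin(a)])),.03]) for r in np.linspace(.02,.042,12)])
  print(round(a,2),map_coordinates(lab,rc.T,order=1).mean().round(1),rc[-1].round(0))
d=vision.outline_of('wrist','sightline')
if d:
  p=np.argwhere(d[0]['mask']);W=np.array([onz(c,q,.03)[:2] for q in p])-pv;r=np.hypot(*W.T);a=np.arctan2(W[:,1],W[:,0])
  print(d[0]['conf'],len(p),p.min(0),p.max(0),[(k,np.median(a[(r>k)&(r<k+.006)]).round(3),((r>k)&(r<k+.006)).sum()) for k in(.012,.018,.024,.03,.036,.042)])
E
```

```text
time: 17.2
position: [0.5596, -0.2175, 0.1219]
tool_rot: [0.86, 0.51, 0.0, 0.0]
ft_force: [2.8, 0.8, 2.1]
grip_width: 0.0097
grip_force: 40.0
yaw 1.0706875553783866 [ 0.15633359 -0.54738599  0.06858043]
sightline [([196.0, 318.0], 0.77, array([ 0.556, -0.206]))]
mirror_tab [([236.0, 332.0], 0.7, array([ 0.55 , -0.239]))]
bench [([211.0, 324.0], 0.75, array([ 0.554, -0.219])), ([49.0, 52.0], 0.22, array([ 0.443, -0.023]))]
1.4 126.6 [156. 311.]
1.45 126.8 [157. 308.]
1.5 127.3 [159. 306.]
1.55 127.6 [160. 303.]
1.6 127.5 [161. 301.]
1.65 127.8 [163. 298.]
1.7 127.8 [164. 296.]
1.75 137.4 [166. 294.]
1.8 156.3 [168. 292.]
1.85 155.9 [170. 290.]
1.9 132.8 [172. 288.]
1.95 127.4 [174. 286.]
2.0 127.8 [176. 284.]
2.05 127.8 [178. 283.]
2.1 127.8 [181. 281.]
2.15 127.6 [183. 280.]
2.2 127.2 [185. 279.]
2.25 127.4 [188. 278.]
0.83 513 [169 290] [221 346] [(0.012, np.float64(1.712), np.int64(113)), (0.018, np.float64(1.836), np.int64(39)), (0.024, np.float64(1.836), np.int64(46)), (0.03, np.float64(1.836), np.int64(53)), (0.036, np.float64(1.836), np.int64(49)), (0.042, np.float64(1.836), np.int64(1))]
```

The pointer reads 1.82 to 1.84 rad against the marker bearing of 1.8235, so it is aimed within a few mm. I'll do a final check of the pot and bystanders, then hand in.

```bash
python3 -m handwheel '[[0,0,0,0],[0,0,0,0],[0,0,0,0]]'
python3 - <<'E'
from h import *
for n in('top','scene'):
  c=cam(n)
  for l,z in(('pot',.06),('pot_grip',.098),('buffer_7',.03),('timer',.03),('tape_roll',.03)):
    print(n,l,[(round(d['conf'],2),onz(c,d['point'],z).round(3)[:2].tolist()) for d in vision.look_for(n,l)])
print(job.hand_in())
E
```

```text
time: 17.7
position: [0.5596, -0.2175, 0.1218]
tool_rot: [0.86, 0.51, 0.0, 0.0]
ft_force: [3.5, 0.4, 3.2]
grip_width: 0.0095
grip_force: 40.0
top pot [(0.81, [0.441, 0.325]), (0.67, [0.565, 0.099]), (0.59, [0.657, 0.16])]
top pot_grip [(0.71, [0.429, 0.322]), (0.59, [0.623, 0.155]), (0.58, [0.555, 0.106]), (0.33, [0.52, 0.39])]
top buffer_7 [(0.44, [0.524, 0.418]), (0.3, [0.573, 0.104])]
top timer []
top tape_roll [(0.7, [0.483, -0.425])]
scene pot [(0.87, [0.545, 0.114]), (0.65, [0.439, 0.342]), (0.57, [0.635, 0.169])]
scene pot_grip [(0.89, [0.522, 0.125]), (0.79, [0.599, 0.186]), (0.6, [0.416, 0.344]), (0.32, [0.393, 0.036])]
scene buffer_7 [(0.64, [0.532, 0.418])]
scene timer [(0.88, [0.423, 0.004])]
scene tape_roll [(0.59, [0.428, -0.43])]
the job is handed in; nothing more can be done
None
```

I set the pot down upright at about (0.565, 0.10) m beside the stand, about 45 mm clear of the sightline, and handed in at 17.7 s with the gripper still holding the mirror, its pointer within about 0.013 rad (5 mm at the marker) of the marker's bearing; by my measurements, though, the marker's face is turned about 9° past edge-on away from the mirror, so the camera may see the plate's edge or back instead, and the judge's verdict was not shown.

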